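# Release the sprung sample-chamber hood and take out the vial

## Task

The vial in the sample chamber is finished: get it out. Press the orange thumb latch gently down until you feel it land on its stop, then slide it sideways towards its rib without forcing it, so that the sprung hood flies fully open; then take the vial out and stand it upright on the blue mat, leaving the jar, the tape and the brass weight where they are.

Things in the scene. Friction and masses are not known exactly. Their poses are not given: they have to be found in the camera images.
- chamber: White sample chamber fixed to the bench, a block 150 (x) x 140 (y) x 40 mm high. Origin at the centre of its underside, z up; its front is its -x side. A steel keeper bracket stands at the middle of its front edge (x -82 to -67 mm, y -11 to 11 mm, up to z = 76 mm).
- well_mouth (a point): Centre of the mouth of the round well in the chamber's top, 31 mm wide, 20 mm deep, in which the vial stands under the hood; 40 mm above the bench, axes of the chamber.
- cover_hinge (a point): Middle of the hood's hinge line, which runs along the chamber's y at its rear, 45 mm above the bench.
- cover: Grey hood 122 x 120 mm, 4 mm walls, open below, top 43 mm above the hinge. Origin on the hinge line; shut, its axes are the chamber's and it reaches forward to x = -126 mm. A spring swings it up and away from the front by 1.9 rad and keeps it open once the latch is clear. Latched, its front gives way downwards against springs. Fingers may push hood or latch with at most 30 N.
- latch: Orange thumb latch on the hood near its front edge. Origin on the upper face of its pressing plate (x -16 to 16, y -32 to 8 mm, 6 mm above the hood); axes of the hood. Shut and untouched, that face is about 94 mm above the bench. It slides only to +y, 18 mm to a hard stop; a light spring (2 to 4 N) returns it.
- latch_rib (a point): On the latch: mid-face of the cross rib at the plate's +y end (6 mm thick, 9 mm high), against which a fingertip standing on the plate pushes to +y. Pressed straight down the plate yields at about 5 N, hood and all, then about 0.5 N more per mm, until the tongue lands on a stop, felt as a steep rise; 12 to 18 N there is right.
- latch_tongue (a point): Middle of the latch's steel tongue. An unseen gate in the keeper, set differently each time, lets it slide only within 1 mm above that stop, which lies 3 to 10 mm below rest (at the plate); higher up the slide jams after 1.5 mm. Clear after 12 mm of slide; keep it slid while the hood rises its first 30 mm, or it hooks in again.
- vial: Glass vial with black screw cap, 27 mm wide, 56 mm high, 35 g; origin at the centre of its underside, z up the vial. It stands 20 mm deep in the well of the chamber, so that 36 mm stand out once the hood is open; grip it by the part above the chamber's top, 10 mm or more under its cap's top.
- mat: Blue square mat fixed to the bench, 110 x 110 x 4 mm; origin at the centre of its underside.
- jar: Bystander: white sample jar with green lid, 52 mm wide, 67 mm high, origin at the centre of its underside.
- tape: Bystander: roll of grey tape lying flat, 72 mm wide, 19 mm high, origin at the centre of its underside.
- weight: Bystander: brass weight with a knob, 25 mm wide, 30 mm high, origin at the centre of its underside.

How it is judged:
By the outcome, as a careful person would: the job done as asked, in the order asked, and still so for the second after the job is handed in, with the robot touching nothing.
It also fails if it takes over 59 s, if anything falls off the work surface, if the arm or the gripper's body presses on something with over 40 N, if the wrist force passes 120 N, or if a joint passes its speed limit or range.

## Robot

A 6-joint arm with a two-finger parallel gripper is mounted at the origin on a cart in front of the work surface, level with it; the furniture and walls round the work are solid. World frame = base frame: x ahead of the robot, y to its left, z up, the work surface at z = 0. Lengths are in m, angles in rad, forces in N, time in s.
With the tool pointing down it reaches from about 0.25 to 0.775 m from the base axis. Payload 4 kg.
Tool frame: the origin (TCP) lies on the centre line of the jaws, within the pads' length; the fingertips stand 17 mm ahead of it and the grasp point (between the pads) lies 2 mm behind it; z points along the fingers, y is the line along which they close (so a half turn about z gives the same grasp; the last joint's range is limited). The gripper opens to 94 mm and grips with 3 to 60 N. Pads are 16 mm wide; open, the fingers measure 119 mm over their backs; the gripper's body (75 mm by 177 mm) begins 78 mm behind the grasp point.
Start: joints at [1.098, 0.087, 1.371, -0, 1.684, -0.103], TCP at [0.199, 0.513, 0.223] pointing down, gripper open.
Joint ranges: [-3.1, 3.1], [-0.76, 2.03], [0.27, 2.55], [-1.08, 4.22], [0.17, 2.65], [-2.57, 2.57]. Speed limits (rad/s): [2.79, 2.79, 3.14, 3.14, 3.14, 3.14].

## Interface

Orientations are given as [roll, pitch, yaw] about the fixed x, y, z axes, in that order (R = Rz(yaw) Ry(pitch) Rx(roll)).
In Python, from bench import robot gives the robot as it stands.
- The arm moves only by the tool servo_tool, never from a script. Its argument "plan" is a list of rows, each a list of 7 numbers: the shift along the tool's x, y, z normalised to -1 to 1, where 1 is 0.1 m, then the turn, a rotation vector about the tool's x, y, z normalised to -1 to 1, where 1 is pi/2 rad, then the finger opening in mm, from 0 to 94. In form: [[x, y, z, ax, ay, az, gripper], ...]. A call has 1 to 12 rows; each row is the pose to reach, as a shift and turn from the pose commanded when the call began, along the tool's axes at that moment; what a row does not reach only later rows make up. A row lasts 1/12 s, in which the tool goes at most 41.7 mm and 7.16 degrees, less where a joint would pass 70% of its speed; a pose out of reach is approached as far as the arm can. A call with a number of a shift or a turn outside -1 to 1 is refused whole. A call with a gripper value outside its range is refused whole. The fingers move at their own pace and stop on an object; the grip force is fixed at half the most. Time passes only in rows, so rows that repeat a pose let the fingers close. It gives the time, the measured TCP pose, the force, the opening and the grip force at its end, in the units of the state.
- robot.get_obs(): the state, without advancing time (a new reading comes with each control period).
- robot.snapshot(name): name is "side" or "top" or "wrist"; returns the picture (400x640x3 uint8, red, green, blue); there is no depth.
- robot.camera_params(name): a dict with "camera_matrix" (3x3 intrinsics, pixels), "rvec" (rotation vector, rad) and "tvec" (3), from world to camera coordinates, as OpenCV has them; the wrist camera has in their place "tool_from_camera" (4x4, takes a point from camera to tool coordinates, whose origin is the TCP and whose axes are the flange's). Camera axes: x right, y down, z forward; pixel columns grow to the right and rows downward; lengths in m; the calibration is good to about 2 mm. A picture is of the moment at which its call begins: read the wrist's pose just before it. camera_params takes no time and is no camera call.
- robot.close_job(): hands the job in; it is judged then, once.
Trained networks look in the newest picture that a camera, given by its name, has taken for a name from the list of things; names that differ only in an ending like _2 or _b are one class to them, and where a whole thing is asked for, a point or a joint stands for the part that bears it (a point fixed in the world has none). Each returns a list of dicts, best first, with "conf" (0 to 1); they miss things now and then, are a little off and sometimes report something else, mostly with a low value. They report only what shows in the picture. A call takes as long as a camera call.
- robot.find_in(thing, camera): "extent" ([centre column, centre row, width, height] in pixels, round what is visible of it).
The state is a dict: "time": time; "joint_positions": joint angles; "qvel": joint speeds; "joint_torque": joint torques, N m; "tool_pos": TCP position; "ee_rot": TCP orientation; "wrist_force": force on the tool from outside, world axes, zero at the start; "wrist_torque": the same for the moment, N m; "width": finger opening in m; "finger_force": force on a finger pad.
Only numpy, scipy, OpenCV 4.12 (cv2) and the standard library are available. Lean on these libraries where they do the work, as an engineer would, in place of code of your own. Each camera call takes 0.05 s, during which the arm holds its last target. There are 200 camera calls.

## Working session

There is one attempt and no reset: what is moved stays moved. The work goes in short steps, Python scripts to look and compute and a tool call to move; the robot and the scene stay as the last step left them, time stands still between calls to the robot, and variables do not carry over. Pictures are saved under pics/ and viewed, at most 10 in all, crops included, and the job is handed in when it is done.

Besides the shell and the picture viewer there is one more tool, called after "Request:" as a command line: name --pt "numbers of a row" for each row, then --argument value for the rest. servo_tool: Moves the arm, as the interface text tells. Scaled input: -1 to 1 covers 0.1 m each way for a shift and pi/2 rad each way for a turn. Its arguments: {"type":"object","properties":{"plan":{"type":"array","items":{"type":"array","items":{"type":"number"}}}},"required":["plan"]}

```bash
mkdir -p pics
cat > h.py <<'E'
import numpy as np, cv2
from scipy.spatial.transform import Rotation as R
from bench import robot
def ray(cam,px):
    p=robot.camera_params(cam); K=np.array(p["camera_matrix"],float)
    d=np.linalg.inv(K)@[px[0],px[1],1.]
    if cam=="wrist":
        o=robot.get_obs(); T=np.array(p["tool_from_camera"]); Rt=R.from_euler('xyz',o["ee_rot"]).as_matrix()
        return Rt@T[:3,3]+o["tool_pos"], Rt@T[:3,:3]@d
    Rm=cv2.Rodrigues(np.array(p["rvec"],float))[0]; return -Rm.T@np.array(p["tvec"],float).ravel(), Rm.T@d
def at_z(cam,px,z):
    c,d=ray(cam,px); return c+d*(z-c[2])/d[2]
def project(cam,P):
    p=robot.camera_params(cam); K=np.array(p["camera_matrix"],float)
    if cam=="wrist":
        o=robot.get_obs(); T=np.array(p["tool_from_camera"]); Rt=R.from_euler('xyz',o["ee_rot"]).as_matrix()
        q=(np.asarray(P)-o["tool_pos"])@Rt; q=(q-T[:3,3])@T[:3,:3]
        u=K@q; return u[:2]/u[2]
    return cv2.projectPoints(np.array([P],float),np.array(p["rvec"],float),np.array(p["tvec"],float),K,None)[0].ravel()
def snap(cam,name=None):
    im=robot.snapshot(cam)
    if name: cv2.imwrite(f"pics/{name}.png",im[:,:,::-1])
    return im
def obs():
    o=robot.get_obs(); 
    for k in ["time","tool_pos","ee_rot","wrist_force","width"]: print(k,np.round(o[k],4))
E
python3 - <<'E'
from h import *
obs()
a=snap("top");b=snap("side")
cv2.imwrite("pics/a.png",np.vstack([a,b])[:,:,::-1][:, :].copy()) 
cv2.imwrite("pics/a.png",cv2.resize(cv2.imread("pics/a.png"),(480,600)))
cv2.imwrite("pics/top.png",a[:,:,::-1]);cv2.imwrite("pics/side.png",b[:,:,::-1])
for c in("top","side"):
  for t,z in (("chamber",.04),("cover",.088),("latch",.094),("latch_rib",.1),("mat",.004),("jar",.067),("tape",.019),("weight",.03),("cover_hinge",.045)):
    for r in robot.find_in(t,c)[:1]: print(c,t,round(r["conf"],2),np.round(r["extent"]),np.round(at_z(c,r["extent"][:2],z),3))
E
```

```text
time 0.0
tool_pos [0.1986 0.5124 0.2213]
ee_rot [-3.1395e+00 -2.0000e-04  2.7718e+00]
wrist_force [-0.4819 -0.8777  0.0375]
width 0.0945
top chamber 0.88 [310. 230.  83.  86.] [0.539 0.013 0.04 ]
top cover 0.77 [307. 224.  67.  68.] [0.546 0.019 0.088]
top latch 0.69 [307. 245.  22.  20.] [0.501 0.017 0.094]
top latch_rib 0.82 [309. 244.  25.  21.] [0.502 0.014 0.1  ]
top mat 0.8 [430. 246.  54.  51.] [ 0.514 -0.261  0.004]
top jar 0.62 [311. 227.  80.  84.] [0.542 0.011 0.067]
top tape 0.74 [190. 255.  36.  35.] [0.478 0.278 0.019]
top cover_hinge 0.75 [310. 229.  80.  86.] [0.54  0.012 0.045]
side chamber 0.61 [313. 223.  80.  77.] [0.539 0.001 0.04 ]
side cover 0.75 [313. 211.  62.  54.] [ 0.531 -0.014  0.088]
side latch 0.87 [291. 210.  14.  20.] [0.489 0.005 0.094]
side latch_rib 0.81 [292. 208.  18.  23.] [0.491 0.003 0.1  ]
side mat 0.64 [374. 326.  85.  72.] [ 0.514 -0.267  0.004]
side jar 0.89 [424. 271.  31.  41.] [ 0.633 -0.252  0.067]
side tape 0.96 [237. 181.  28.  24.] [0.464 0.263 0.019]
side cover_hinge 0.85 [312. 224.  77.  77.] [ 0.532 -0.007  0.045]
```

View pics/top.png

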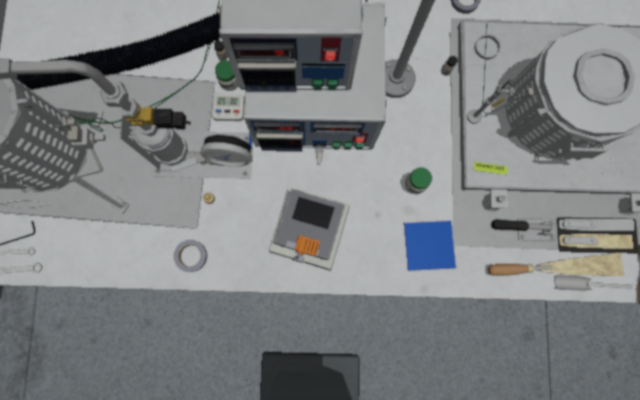

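View pics/side.png

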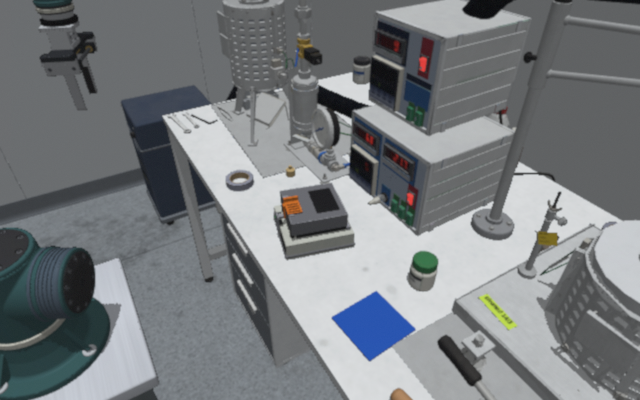

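The top view shows the chamber at about (310,230), yawed about -0.27 rad, with the latch at (308,245), the mat at (430,246), the jar at (419,180), the tape at (190,255) and the weight at (208,198). The side view agrees. I'll move over the latch.

Request:
servo_tool --pt "-0.92 -0.72 0 0 0 0 94" --pt "-0.92 -0.72 0 0 0 0 94" --pt "-0.92 -0.72 0 0 0 0 94"

```text
time: 1.25
tool_pos: [0.2591, 0.4109, 0.2223]
ee_rot: [-3.141, 0.001, 2.773]
wrist_force: [2.1, 0.1, 0.0]
width: 0.0942
finger_force: 0.0
```

Request:
servo_tool --pt "-0.92 -0.72 0 0 0 0 94" --pt "-0.92 -0.72 0 0 0 0 94" --pt "-0.92 -0.72 0 0 0 0 94"

```text
time: 1.5
tool_pos: [0.3191, 0.3099, 0.2227]
ee_rot: [3.141, 0.001, 2.771]
wrist_force: [0.6, -0.2, 0.1]
width: 0.094
finger_force: 0.0
```

Request:
servo_tool --pt "-0.92 -0.72 0 0 0 0 94" --pt "-0.92 -0.72 0 0 0 0 94" --pt "-0.92 -0.72 0 0 0 0 94"

```text
time: 1.75
tool_pos: [0.379, 0.2093, 0.2228]
ee_rot: [3.141, 0.001, 2.771]
wrist_force: [-0.2, -0.1, -0.0]
width: 0.0939
finger_force: 0.0
```

Request:
servo_tool --pt "-0.92 -0.72 0 0 0 0 94" --pt "-0.92 -0.72 0 0 0 0 94" --pt "-0.92 -0.72 0 0 0 0 94"

```text
time: 2.0
tool_pos: [0.4388, 0.1088, 0.2227]
ee_rot: [3.142, 0.001, 2.77]
wrist_force: [-0.0, 0.5, 1.1]
width: 0.0939
finger_force: 0.0
```

Request:
servo_tool --pt "-0.5 -0.72 -0.3 0 0 -0.06 94" --pt "-0.5 -0.72 -0.3 0 0 -0.06 94" --pt "-0.5 -0.72 -0.3 0 0 -0.06 94" --pt "-0.5 -0.72 -0.3 0 0 -0.06 94" --pt "-0.5 -0.72 -0.3 0 0 -0.06 94"

```text
time: 2.42
tool_pos: [0.4583, 0.0263, 0.2524]
ee_rot: [3.141, -0.0, 2.865]
wrist_force: [-0.3, 0.1, -0.8]
width: 0.0941
finger_force: 0.0
```

Run:
```python
from h import *
obs(); snap("wrist","w1")
for t,z in (("chamber",.04),("cover",.088),("latch",.094),("latch_rib",.1)):
    for r in robot.find_in(t,"wrist")[:1]: print(t,round(r["conf"],2),np.round(r["extent"]),np.round(at_z("wrist",r["extent"][:2],z),3))
```

```text
time 2.4167
tool_pos [0.4583 0.0263 0.2524]
ee_rot [ 3.1406e+00 -4.0000e-04  2.8648e+00]
wrist_force [-0.2852  0.0699 -0.8293]
width 0.0941
chamber 0.6 [335. 233. 115. 104.] [0.527 0.019 0.04 ]
latch 0.78 [328. 222.  41.  42.] [0.493 0.019 0.094]
latch_rib 0.86 [331. 222.  40.  41.] [0.492 0.023 0.1  ]
```

View pics/w1.png

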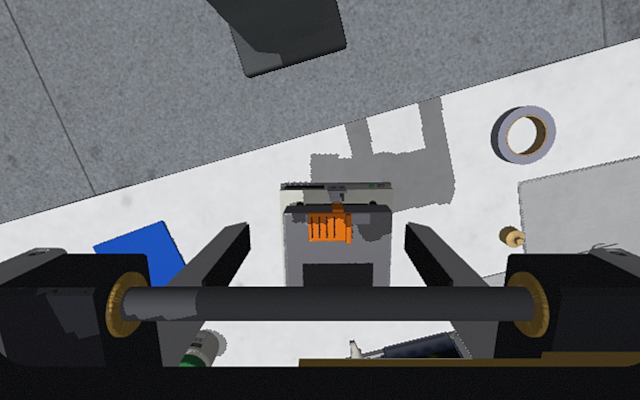

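The wrist view shows the chamber square to the tool. The orange plate spans cols 308–352 and rows 212–243, with the rib at its right (+y) end. I'll measure its corners on an enlarged crop.

Run:
```python
from h import *
im=cv2.imread("pics/w1.png"); c=im[170:270,270:410]; cv2.imwrite("pics/w1c.png",cv2.resize(c,None,fx=5.5,fy=5.5,interpolation=cv2.INTER_NEAREST))
hsv=cv2.cvtColor(im,cv2.COLOR_BGR2HSV); m=cv2.inRange(hsv,(5,150,80),(20,255,255)); m[:,:300]=0;m[:200]=0;m[260:]=0;m[:,360:]=0
print(cv2.minAreaRect(cv2.findNonZero(m)), cv2.boundingRect(m))
for px in((308,213),(308,243),(348,213),(348,243),(281,183),(392,183),(287,205),(388,205)): print(px,np.round(at_z("wrist",px,.094 if 300<px[0]<360 else .04 if px[1]<190 else .088),4))
```

```text
((329.5, 223.0), (40.0, 43.0), 90.0) (308, 203, 44, 41)
(308, 213) [0.4782 0.0008 0.094 ]
(308, 243) [ 0.5109 -0.0089  0.094 ]
(348, 213) [0.4897 0.042  0.094 ]
(348, 243) [0.5228 0.0333 0.094 ]
(281, 183) [ 0.4469 -0.0276  0.04  ]
(392, 183) [0.4834 0.1029 0.04  ]
(287, 205) [ 0.465  -0.0194  0.088 ]
(388, 205) [0.4945 0.0859 0.088 ]
```

View pics/w1c.png

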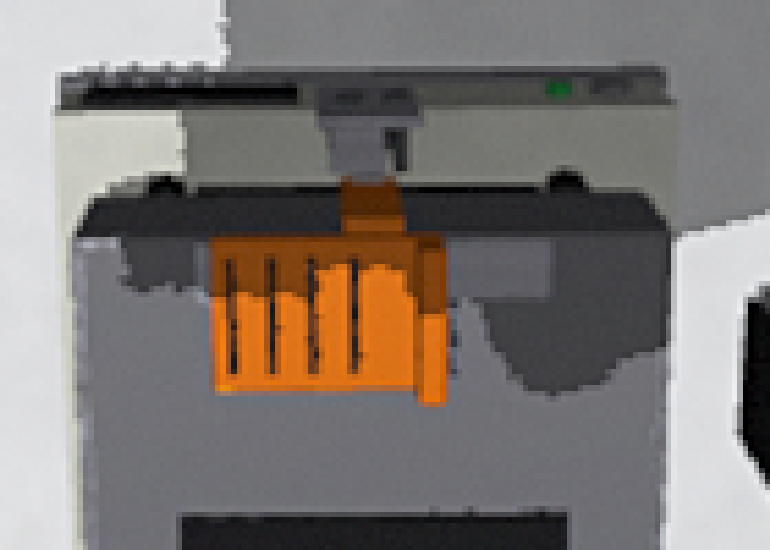

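```bash
cat >> h.py <<'E'
def delta(P):
    o=robot.get_obs(); return np.round(R.from_euler('xyz',o["ee_rot"]).inv().apply(np.asarray(P)-o["tool_pos"])*10,3)
E
python3 - <<'E'
from h import *
p=at_z("wrist",(331,227),.094); p[2]=.128; print(p,delta(p))
print("rib",at_z("wrist",(345.8,227),.096))
E
```

```text
[0.50000369 0.02029468 0.128     ] [-0.426  0.043  1.239]
rib [0.50363528 0.03576023 0.096     ]
```

Request:
servo_tool --pt "-0.43 0.04 0.3 0 0 0 0" --pt "-0.43 0.04 0.6 0 0 0 0" --pt "-0.43 0.04 0.6 0 0 0 0" --pt "-0.43 0.04 0.6 0 0 0 0" --pt "-0.43 0.04 0.6 0 0 0 0" --pt "-0.43 0.04 0.6 0 0 0 0" --pt "-0.43 0.04 0.6 0 0 0 0" --pt "-0.43 0.04 0.6 0 0 0 0" --pt "-0.43 0.04 0.6 0 0 0 0" --pt "-0.43 0.04 0.6 0 0 0 0"

```text
time: 3.5
tool_pos: [0.501, 0.0182, 0.1933]
ee_rot: [3.141, 0.001, 2.866]
wrist_force: [-0.5, -1.3, 0.6]
width: 0.0312
finger_force: 0.0
```

Run:
```python
from h import *
obs(); snap("wrist","w2")
print(project("wrist",[0.5,0.0203,.094]))
```

```text
time 3.5
tool_pos [0.501  0.0182 0.1933]
ee_rot [3.1412e+00 1.4000e-03 2.8660e+00]
wrist_force [-0.5388 -1.3248  0.5639]
width 0.0312
[328.98175917 200.17155701]
```

View pics/w2.png

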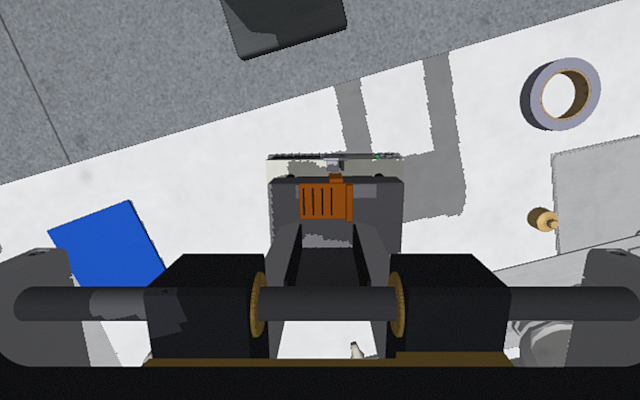

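The wrist view shows the plate at cols 300–347 and rows 184–220. The target projects to (329,200), which is on the plate about 15 mm from the rib. I'll close the fingers and descend.

Request:
servo_tool --pt "0 0.02 0.2 0 0 0 0" --pt "0 0.02 0.4 0 0 0 0" --pt "0 0.02 0.5 0 0 0 0" --pt "0 0.02 0.6 0 0 0 0" --pt "0 0.02 0.66 0 0 0 0" --pt "0 0.02 0.7 0 0 0 0" --pt "0 0.02 0.72 0 0 0 0" --pt "0 0.02 0.74 0 0 0 0" --pt "0 0.02 0.75 0 0 0 0" --pt "0 0.02 0.76 0 0 0 0" --pt "0 0.02 0.77 0 0 0 0" --pt "0 0.02 0.77 0 0 0 0"

```text
time: 4.55
tool_pos: [0.5015, 0.0202, 0.1156]
ee_rot: [3.141, 0.0, 2.866]
wrist_force: [-0.3, 0.3, 0.2]
width: 0.0005
finger_force: 0.0
```

Next I press down in small steps.

Request:
servo_tool --pt "0 0 0.01 0 0 0 0" --pt "0 0 0.02 0 0 0 0" --pt "0 0 0.03 0 0 0 0" --pt "0 0 0.04 0 0 0 0" --pt "0 0 0.05 0 0 0 0" --pt "0 0 0.05 0 0 0 0" --pt "0 0 0.05 0 0 0 0"

```text
time: 5.13
tool_pos: [0.5015, 0.0202, 0.1113]
ee_rot: [3.141, 0.0, 2.866]
wrist_force: [-2.2, 0.7, 5.3]
width: 0.0002
finger_force: 2.4
```

Request:
servo_tool --pt "0 0 0.01 0 0 0 0" --pt "0 0 0.01 0 0 0 0" --pt "0 0 0.01 0 0 0 0"

```text
time: 5.38
tool_pos: [0.5011, 0.0203, 0.1101]
ee_rot: [3.142, -0.001, 2.866]
wrist_force: [-3.3, 0.3, 6.0]
width: 0.0004
finger_force: 2.8
```

Request:
servo_tool --pt "0 0 0.01 0 0 0 0" --pt "0 0 0.01 0 0 0 0" --pt "0 0 0.01 0 0 0 0"

```text
time: 5.63
tool_pos: [0.5007, 0.0204, 0.1091]
ee_rot: [3.142, -0.002, 2.866]
wrist_force: [-4.7, 0.2, 6.5]
width: 0.0006
finger_force: 3.2
```

Request:
servo_tool --pt "0.01 0 0.01 0 0 0 0" --pt "0.01 0 0.01 0 0 0 0" --pt "0.01 0 0.01 0 0 0 0"

```text
time: 5.88
tool_pos: [0.5003, 0.0205, 0.1083]
ee_rot: [3.142, 0.0, 2.866]
wrist_force: [-2.7, 0.1, 5.5]
width: 0.0004
finger_force: 3.0
```

Request:
servo_tool --pt "0.008 0 0.01 0 0 0 0" --pt "0.008 0 0.01 0 0 0 0" --pt "0.008 0 0.01 0 0 0 0"

```text
time: 6.13
tool_pos: [0.4999, 0.0206, 0.1074]
ee_rot: [3.141, 0.001, 2.866]
wrist_force: [-1.3, -0.5, 4.2]
width: 0.0002
finger_force: 2.9
```

Request:
servo_tool --pt "0.004 0 0.01 0 0 0 0" --pt "0.004 0 0.01 0 0 0 0" --pt "0.004 0 0.01 0 0 0 0"

```text
time: 6.38
tool_pos: [0.4995, 0.0207, 0.1064]
ee_rot: [3.141, 0.001, 2.866]
wrist_force: [-2.4, -0.0, 5.4]
width: 0.0004
finger_force: 3.0
```

Request:
servo_tool --pt "0.004 0 0.01 0 0 0 0" --pt "0.004 0 0.01 0 0 0 0" --pt "0.004 0 0.01 0 0 0 0"

```text
time: 6.63
tool_pos: [0.4992, 0.0208, 0.1055]
ee_rot: [3.141, 0.001, 2.866]
wrist_force: [-2.2, -0.2, 7.4]
width: 0.0004
finger_force: 3.1
```

Request:
servo_tool --pt "0.003 0 0.006 0 0 0 0" --pt "0.003 0 0.006 0 0 0 0" --pt "0.003 0 0.006 0 0 0 0"

```text
time: 6.88
tool_pos: [0.499, 0.0209, 0.105]
ee_rot: [3.141, 0.001, 2.866]
wrist_force: [-1.8, -0.3, 6.2]
width: 0.0005
finger_force: 3.2
```

Request:
servo_tool --pt "0.003 0 0.006 0 0 0 0" --pt "0.003 0 0.006 0 0 0 0" --pt "0.003 0 0.006 0 0 0 0"

```text
time: 7.13
tool_pos: [0.4987, 0.0209, 0.1045]
ee_rot: [3.141, 0.002, 2.866]
wrist_force: [-1.3, -0.2, 6.5]
width: 0.0005
finger_force: 3.2
```

Request:
servo_tool --pt "0.003 0 0.006 0 0 0 0" --pt "0.003 0 0.006 0 0 0 0" --pt "0.003 0 0.006 0 0 0 0"

```text
time: 7.38
tool_pos: [0.4985, 0.021, 0.1039]
ee_rot: [3.141, 0.002, 2.866]
wrist_force: [-2.6, -0.6, 6.4]
width: 0.0003
finger_force: 3.2
```

Request:
servo_tool --pt "0.003 0 0.006 0 0 0 0" --pt "0.003 0 0.006 0 0 0 0" --pt "0.003 0 0.006 0 0 0 0"

```text
time: 7.63
tool_pos: [0.4983, 0.0211, 0.1033]
ee_rot: [3.141, 0.002, 2.866]
wrist_force: [-2.6, -1.1, 6.3]
width: 0.0005
finger_force: 3.3
```

Request:
servo_tool --pt "0.003 0 0.006 0 0 0 0" --pt "0.003 0 0.006 0 0 0 0" --pt "0.003 0 0.006 0 0 0 0"

```text
time: 7.88
tool_pos: [0.4982, 0.0211, 0.1031]
ee_rot: [3.141, 0.003, 2.866]
wrist_force: [-2.5, -0.8, 7.3]
width: 0.0006
finger_force: 3.8
```

Request:
servo_tool --pt "0.003 0 0.006 0 0 0 0" --pt "0.003 0 0.006 0 0 0 0" --pt "0.003 0 0.006 0 0 0 0"

```text
time: 8.13
tool_pos: [0.4982, 0.0211, 0.103]
ee_rot: [3.141, 0.003, 2.866]
wrist_force: [-2.1, 0.2, 9.2]
width: 0.0003
finger_force: 4.5
```

The plate has stopped moving at TCP z of about 0.103, so the tongue is on its stop. I'll build the force to about 14 N.

Request:
servo_tool --pt "0 0 0.006 0 0 0 0" --pt "0 0 0.012 0 0 0 0" --pt "0 0 0.012 0 0 0 0" --pt "0 0 0.012 0 0 0 0"

```text
time: 8.47
tool_pos: [0.4982, 0.0211, 0.1028]
ee_rot: [3.141, 0.004, 2.866]
wrist_force: [-4.8, 0.1, 12.7]
width: 0.0003
finger_force: 6.5
```

Request:
servo_tool --pt "0 0.01 0.003 0 0 0 0" --pt "0 0.02 0.003 0 0 0 0" --pt "0 0.03 0.003 0 0 0 0" --pt "0 0.03 0.003 0 0 0 0"

```text
time: 8.8
tool_pos: [0.4987, 0.023, 0.1027]
ee_rot: [-3.14, 0.003, 2.866]
wrist_force: [-5.3, -3.3, 14.1]
width: 0.0007
finger_force: 7.2
```

Request:
servo_tool --pt "0 0.01 0 0 0 0 0" --pt "0 0.02 0 0 0 0 0" --pt "0 0.03 0 0 0 0 0" --pt "0 0.03 0 0 0 0 0"

```text
time: 9.13
tool_pos: [0.4995, 0.0259, 0.1027]
ee_rot: [-3.139, 0.003, 2.866]
wrist_force: [-5.4, -2.2, 14.7]
width: 0.0006
finger_force: 7.2
```

Request:
servo_tool --pt "0 0.01 0 0 0 0 0" --pt "0 0.02 0 0 0 0 0" --pt "0 0.03 0 0 0 0 0" --pt "0 0.03 0 0 0 0 0"

```text
time: 9.47
tool_pos: [0.5002, 0.0287, 0.1026]
ee_rot: [-3.139, 0.003, 2.866]
wrist_force: [-6.5, -3.9, 14.5]
width: 0.0008
finger_force: 7.2
```

Request:
servo_tool --pt "0 0.01 0 0 0 0 0" --pt "0 0.02 0 0 0 0 0" --pt "0 0.03 0 0 0 0 0" --pt "0 0.03 0 0 0 0 0"

```text
time: 9.8
tool_pos: [0.501, 0.0316, 0.1024]
ee_rot: [-3.139, 0.003, 2.866]
wrist_force: [-4.9, -3.4, 12.8]
width: 0.0007
finger_force: 6.8
```

Request:
servo_tool --pt "0 0.01 0.003 0 0 0 0" --pt "0 0.02 0.003 0 0 0 0" --pt "0 0.02 0.003 0 0 0 0"

```text
time: 10.05
tool_pos: [0.5012, 0.0338, 0.1006]
ee_rot: [-3.14, 0.002, 2.866]
wrist_force: [-3.6, -3.1, 7.2]
width: 0.0003
finger_force: 3.8
```

Request:
servo_tool --pt "0 0.01 0 0 0 0 0" --pt "0 0.02 0 0 0 0 0" --pt "0 0.02 0 0 0 0 0"

```text
time: 10.3
tool_pos: [0.5016, 0.0357, 0.1003]
ee_rot: [-3.139, 0.001, 2.866]
wrist_force: [-3.4, -2.6, 6.9]
width: 0.0007
finger_force: 3.8
```

Run:
```python
from h import *
im=snap("wrist"); im2=im[130:270,240:430]
cv2.imwrite("pics/w3.png",cv2.resize(im2,None,fx=4,fy=4)[:,:,::-1])
```

```text
(no output)
```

View pics/w3.png

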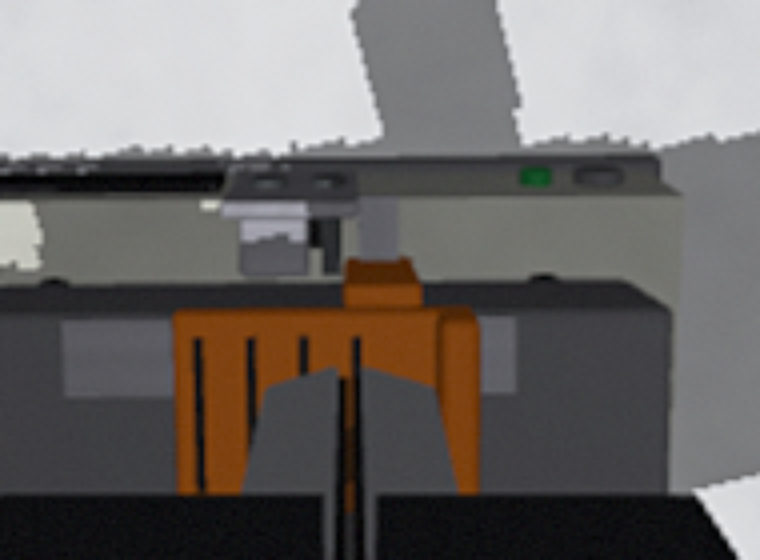

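The crop shows the tongue (345–420, 270) clear of the keeper (222–358, 200). The plate has dropped off its stop and the fingertip is against the rib. I'll hold it slid and rise along with the hood.

Request:
servo_tool --pt "0 0.015 0 0 0 0 0" --pt "-0.016 0.015 -0.04 0 0 0 0" --pt "-0.034 0.015 -0.08 0 0 0 0" --pt "-0.054 0.015 -0.12 0 0 0 0" --pt "-0.075 0.015 -0.16 0 0 0 0" --pt "-0.1 0.015 -0.2 0 0 0 0" --pt "-0.13 0.015 -0.25 0 0 0 0" --pt "-0.16 0.015 -0.3 0 0 0 0" --pt "-0.2 0.015 -0.35 0 0 0 0" --pt "-0.26 0.015 -0.4 0 0 0 0" --pt "-0.3 0.015 -0.45 0 0 0 0"

```text
time: 11.27
tool_pos: [0.5315, 0.0299, 0.1448]
ee_rot: [3.141, 0.0, 2.866]
wrist_force: [-1.4, -3.8, 2.0]
width: 0.0005
finger_force: 2.4
```

Request:
servo_tool --pt "0 0 -0.4 0 0 0 0" --pt "0.2 0 -0.8 0 0 0 0" --pt "0.5 0 -1 0 0 0 94" --pt "0.5 0 -1 0 0 0 94" --pt "0.5 0 -1 0 0 0 94" --pt "0.5 0 -1 0 0 0 94" --pt "0.5 0 -1 0 0 0 94" --pt "0.5 0 -1 0 0 0 94"

```text
time: 11.93
tool_pos: [0.4826, 0.0437, 0.2415]
ee_rot: [-3.141, -0.004, 2.866]
wrist_force: [-0.3, -0.1, 0.7]
width: 0.0369
finger_force: 0.0
```

Run:
```python
from h import *
obs(); a=snap("wrist");b=snap("side")
cv2.imwrite("pics/w4.png",np.hstack([cv2.resize(a,(448,280)),b[130:330,200:452][:, :].repeat(1,0)[:200].copy() if 0 else cv2.resize(b[130:310,210:435],(350,280))])[:,:,::-1])
for c in("wrist","side"):
  for t,z in (("vial",.076),("chamber",.04),("well_mouth",.04),("cover",.1)):
    for r in robot.find_in(t,c)[:1]: print(c,t,round(r["conf"],2),np.round(r["extent"]),np.round(at_z(c,r["extent"][:2],z),3))
```

```text
time 11.9333
tool_pos [0.4826 0.0437 0.2415]
ee_rot [-3.1411 -0.0043  2.8659]
wrist_force [-0.2872 -0.1408  0.7129]
width 0.0369
wrist vial 0.85 [317. 229.  21.  31.] [0.526 0.019 0.076]
wrist chamber 0.78 [316. 263. 119. 185.] [0.581 0.002 0.04 ]
wrist well_mouth 0.89 [319. 267. 121. 190.] [0.586 0.003 0.04 ]
wrist cover 0.83 [323. 340. 107.  37.] [ 0.647 -0.007  0.1  ]
side vial 0.57 [306. 214.   9.  22.] [ 0.521 -0.005  0.076]
side chamber 0.94 [326. 207. 106. 111.] [0.594 0.033 0.04 ]
side well_mouth 0.57 [326. 205. 107. 114.] [0.596 0.039 0.04 ]
side cover 0.86 [356. 189.  42.  75.] [ 0.644 -0.009  0.1  ]
```

View pics/w4.png

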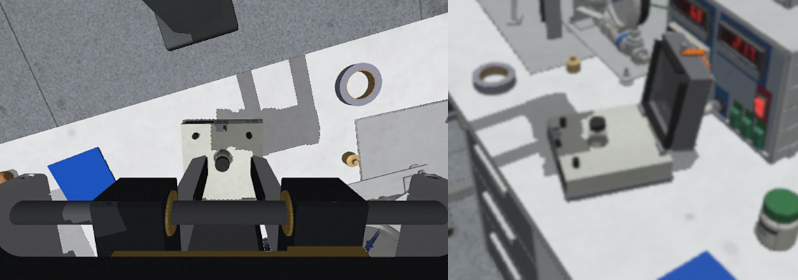

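The hood is fully open, and the vial's cap shows at wrist about (317,225). I'll get the vial's position from both views.

Run:
```python
from h import *
from scipy.optimize import least_squares
im=snap("wrist")
g=[r["extent"] for r in robot.find_in("vial","wrist")[:1]][0]; snap("side"); s=robot.find_in("vial","side")[0]["extent"]
print(g,s,ray("wrist",g[:2])[0])
def box(cam,x,y):
    P=[project(cam,[x+.0135*np.cos(a),y+.0135*np.sin(a),z]) for a in np.arange(0,6.28,.4) for z in(.04,.076)]
    P=np.array(P); lo,hi=P.min(0),P.max(0); return np.r_[(lo+hi)/2,hi-lo]
for n in("wrist","side"):
    e=g if n=="wrist" else s
    r=least_squares(lambda v:(box(n,*v)-e)[:2],[.52,.01]); print(n,r.x,box(n,*r.x))
```

```text
Traceback (most recent call last):
IndexError: list index out of range
```

Request:
servo_tool --pt "0 0 0 0 0 0 94" --pt "0 0 0 0 0 0 94" --pt "0 0 0 0 0 0 94" --pt "0 0 0 0 0 0 94" --pt "0 0 0 0 0 0 94" --pt "0 0 0 0 0 0 94" --pt "0 0 0 0 0 0 94" --pt "0 0 0 0 0 0 94"

```text
time: 13.3
tool_pos: [0.4827, 0.0436, 0.2441]
ee_rot: [3.142, -0.0, 2.866]
wrist_force: [0.2, -0.2, 0.0]
width: 0.0942
finger_force: 0.0
```

```bash
cat > v.py <<'E'
from h import *
from scipy.optimize import least_squares
im=snap("wrist","w5"); cv2.imwrite("pics/w5c.png",cv2.resize(cv2.imread("pics/w5.png")[150:290,240:400],None,fx=4,fy=4,interpolation=cv2.INTER_NEAREST))
print(ray("wrist",(0,0))[0])
def box(cam,x,y):
    P=np.array([project(cam,[x+.0135*np.cos(a),y+.0135*np.sin(a),z]) for a in np.arange(0,6.28,.2) for z in(.04,.076)])
    lo,hi=P.min(0),P.max(0); return np.r_[(lo+hi)/2,hi-lo]
for n in("wrist","side"):
    if n=="side": snap("side")
    for f in robot.find_in("vial",n)[:1]:
        e=f["extent"]; r=least_squares(lambda v:(box(n,*v)-e)[:2],[.52,.01]); print(n,np.round(e,1),r.x,np.round(box(n,*r.x),1))
E
python3 v.py
```

```text
[0.41922888 0.06148958 0.40708301]
wrist [316.6 227.1  19.2  28.4] [0.5291521  0.01849705] [316.6 227.1  24.1  31.7]
side [306.6 213.5  11.8  22.2] [0.53297906 0.01659309] [306.6 213.5  12.6  20.4]
```

View pics/w5c.png

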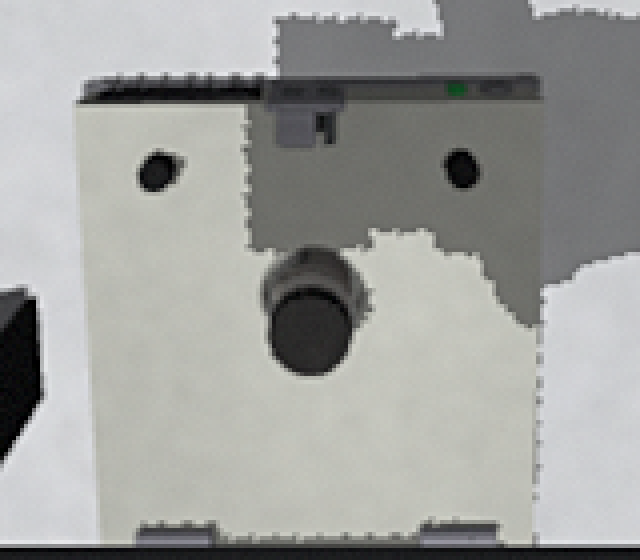

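The crop shows the cap's top circle at full-image pixel (317.5,233), on the chamber's centreline. I'll compute the move to it.

Run:
```python
from h import *
p=at_z("wrist",(317.5,233),.076); print(p); p=(p+[.5305,.0175,0])/2 if 0 else p; print(delta([p[0],p[1],.16]))
m=at_z("top",(430,246),.004); print(m)
```

```text
[0.53101207 0.01897673 0.076     ]
[-0.532 -0.106  0.841]
[ 0.51421335 -0.26126469  0.004     ]
```

Request:
servo_tool --pt "-0.2 -0.04 0.3 0 0 0 60" --pt "-0.4 -0.08 0.6 0 0 0 60" --pt "-0.53 -0.105 0.84 0 0 0 60" --pt "-0.53 -0.105 0.84 0 0 0 60" --pt "-0.53 -0.105 0.84 0 0 0 60" --pt "-0.53 -0.105 0.84 0 0 0 60" --pt "-0.53 -0.105 0.84 0 0 0 60"

```text
time: 14.08
tool_pos: [0.5316, 0.0195, 0.1626]
ee_rot: [3.141, 0.004, 2.867]
wrist_force: [0.2, -0.1, 0.2]
width: 0.0602
finger_force: 0.0
```

Request:
servo_tool --pt "0 0 0.25 0 0 0 60" --pt "0 0 0.5 0 0 0 60" --pt "0 0 0.75 0 0 0 60" --pt "0 0 0.9 0 0 0 60" --pt "0 0 0.98 0 0 0 60" --pt "0 0 0.99 0 0 0 60" --pt "0 0 0.99 0 0 0 60" --pt "0 0 0.99 0 0 0 60"

```text
time: 14.75
tool_pos: [0.5322, 0.0192, 0.0633]
ee_rot: [3.141, 0.004, 2.866]
wrist_force: [-0.5, 0.4, 0.2]
width: 0.0602
finger_force: 0.0
```

Request:
servo_tool --pt "0.01 0 0.035 0 0 0 60" --pt "0.01 0 0.035 0 0 0 60" --pt "0.01 0 0.035 0 0 0 20" --pt "0.01 0 0.035 0 0 0 20" --pt "0.01 0 0.035 0 0 0 20" --pt "0.01 0 0.035 0 0 0 20" --pt "0.01 0 0.035 0 0 0 20" --pt "0.01 0 0.035 0 0 0 20" --pt "0.01 0 0.035 0 0 0 20" --pt "0.01 0 0.035 0 0 0 20"

```text
time: 15.58
tool_pos: [0.5299, 0.0194, 0.0576]
ee_rot: [3.142, 0.0, 2.866]
wrist_force: [0.2, -0.2, 0.5]
width: 0.0257
finger_force: 30.0
```

Request:
servo_tool --pt "0 0 -0.05 0 0 0 20" --pt "0 0 -0.15 0 0 0 20" --pt "0 0 -0.3 0 0 0 20" --pt "0 0 -0.5 0 0 0 20" --pt "0 0 -0.7 0 0 0 20" --pt "0 0 -0.85 0 0 0 20" --pt "0 0 -0.9 0 0 0 20" --pt "0 0 -0.9 0 0 0 20"

```text
time: 16.25
tool_pos: [0.5312, 0.0194, 0.1502]
ee_rot: [3.14, 0.005, 2.866]
wrist_force: [-0.5, 0.4, -0.1]
width: 0.0253
finger_force: 30.0
```

Request:
servo_tool --pt "-0.03 -0.15 0 0 0 0 20" --pt "-0.08 -0.4 0 0 0 0 20" --pt "-0.14 -0.66 0 0 0 0 20" --pt "-0.2 -0.92 0 0 0 0 20"

```text
time: 16.58
tool_pos: [0.5232, -0.0751, 0.1462]
ee_rot: [3.142, -0.002, 2.867]
wrist_force: [-0.2, 0.7, 0.3]
width: 0.0259
finger_force: 30.0
```

Request:
servo_tool --pt "-0.07 -0.3 0 0 0 0 20" --pt "-0.13 -0.6 0 0 0 0 20" --pt "-0.2 -0.92 0 0 0 0 20"

```text
time: 16.83
tool_pos: [0.5173, -0.1693, 0.1461]
ee_rot: [3.141, -0.002, 2.867]
wrist_force: [0.2, 0.4, -0.4]
width: 0.0256
finger_force: 30.0
```

Request:
servo_tool --pt "-0.07 -0.3 0 0 0 0 20" --pt "-0.13 -0.6 0 0 0 0 20" --pt "-0.18 -0.82 0 0 0 0 20" --pt "-0.2 -0.92 0 0 0 0 20" --pt "-0.2 -0.92 0 0 0 0 20" --pt "-0.2 -0.92 0 0 0 0 20"

```text
time: 17.33
tool_pos: [0.5122, -0.2618, 0.1466]
ee_rot: [3.14, -0.002, 2.865]
wrist_force: [-0.8, 0.2, 0.1]
width: 0.0257
finger_force: 30.0
```

Run:
```python
from h import *
o=robot.get_obs(); a=snap("wrist");print([ (r["conf"],r["extent"]) for t in("mat","vial") for r in robot.find_in(t,"wrist")[:1]])
b=snap("side")
cv2.imwrite("pics/w6.png",np.hstack([cv2.resize(a,(448,280)),cv2.resize(b[150:390,250:550],(350,280))])[:,:,::-1])
```

```text
[(0.55, [327.4, 178.8, 140.5, 106.9]), (0.75, [327.1, 248.2, 48.3, 73.3])]
```

View pics/w6.png

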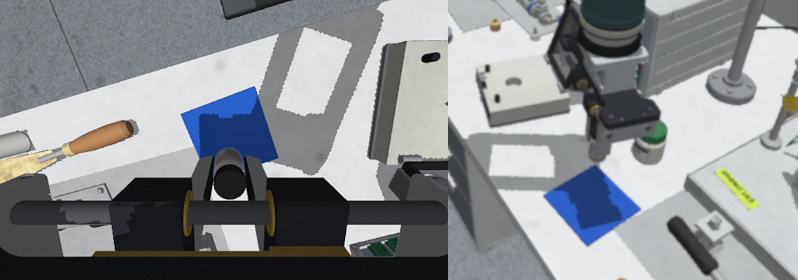

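The wrist and side views show the vial held over the blue mat, with the well empty. I'll lower it.

Request:
servo_tool --pt "0 0 0.15 0 0 0 20" --pt "0 0 0.4 0 0 0 20" --pt "0 0 0.65 0 0 0 20" --pt "0 0 0.85 0 0 0 20" --pt "0 0 0.95 0 0 0 20" --pt "0 0 0.98 0 0 0 20" --pt "0 0 0.98 0 0 0 20" --pt "0 0 0.98 0 0 0 20"

```text
time: 18.2
tool_pos: [0.5135, -0.2627, 0.051]
ee_rot: [-3.141, 0.002, 2.867]
wrist_force: [-0.1, 0.2, -0.5]
width: 0.0257
finger_force: 30.0
```

Request:
servo_tool --pt "0 0 0.01 0 0 0 20" --pt "0 0 0.02 0 0 0 20" --pt "0 0 0.03 0 0 0 20" --pt "0 0 0.03 0 0 0 20" --pt "0 0 0.03 0 0 0 20"

```text
time: 18.62
tool_pos: [0.5126, -0.2626, 0.0468]
ee_rot: [-3.142, 0.0, 2.866]
wrist_force: [-0.1, 0.6, -1.4]
width: 0.0256
finger_force: 30.0
```

Request:
servo_tool --pt "0 0 0.01 0 0 0 20" --pt "0 0 0.02 0 0 0 20" --pt "0 0 0.03 0 0 0 20" --pt "0 0 0.03 0 0 0 20" --pt "0 0 0.03 0 0 0 20"

```text
time: 19.03
tool_pos: [0.5125, -0.2625, 0.0434]
ee_rot: [3.141, -0.0, 2.866]
wrist_force: [-0.2, 0.3, -0.6]
width: 0.0257
finger_force: 30.0
```

Request:
servo_tool --pt "0 0 0.008 0 0 0 20" --pt "0 0 0.015 0 0 0 20" --pt "0 0 0.015 0 0 0 20" --pt "0 0 0.015 0 0 0 20"

```text
time: 19.37
tool_pos: [0.5125, -0.2625, 0.042]
ee_rot: [3.141, -0.0, 2.866]
wrist_force: [0.3, -0.2, -0.3]
width: 0.0257
finger_force: 30.0
```

Request:
servo_tool --pt "0 0 0.005 0 0 0 20" --pt "0 0 0.007 0 0 0 20" --pt "0 0 0.007 0 0 0 20"

```text
time: 19.62
tool_pos: [0.5127, -0.2626, 0.0416]
ee_rot: [-3.142, 0.0, 2.866]
wrist_force: [0.5, 1.0, 0.6]
width: 0.0255
finger_force: 30.0
```

Request:
servo_tool --pt "0 0 0.005 0 0 0 20" --pt "0 0 0.007 0 0 0 20" --pt "0 0 0.007 0 0 0 20"

```text
time: 19.87
tool_pos: [0.5128, -0.2626, 0.0415]
ee_rot: [-3.141, 0.001, 2.866]
wrist_force: [-1.7, 0.1, 4.3]
width: 0.0258
finger_force: 30.0
```

Contact at 4 N. I'll release and raise.

Request:
servo_tool --pt "0 0 -0.006 0 0 0 20" --pt "0 0 -0.006 0 0 0 60" --pt "0 0 -0.006 0 0 0 60" --pt "0 0 -0.006 0 0 0 60" --pt "0 0 -0.006 0 0 0 60" --pt "0 0 -0.006 0 0 0 60" --pt "0 0 -0.006 0 0 0 60" --pt "0 0 -0.006 0 0 0 60"

```text
time: 20.53
tool_pos: [0.5125, -0.2625, 0.0411]
ee_rot: [3.141, -0.0, 2.866]
wrist_force: [-0.1, 0.0, 0.3]
width: 0.0597
finger_force: 0.0
```

Request:
servo_tool --pt "0 0 -0.1 0 0 0 60" --pt "0 0 -0.3 0 0 0 60" --pt "0 0 -0.6 0 0 0 60" --pt "0 0 -0.95 0 0 0 60" --pt "0 0 -0.95 0 0 0 60" --pt "0 0 -0.95 0 0 0 60"

```text
time: 21.03
tool_pos: [0.5143, -0.2636, 0.1404]
ee_rot: [-3.139, 0.007, 2.866]
wrist_force: [-0.3, 0.3, -0.9]
width: 0.0599
finger_force: 0.0
```

Request:
servo_tool --pt "0.3 0 -0.3 0 0 0 60" --pt "0.6 0 -0.6 0 0 0 60" --pt "0.6 0 -0.6 0 0 0 60" --pt "0.6 0 -0.6 0 0 0 60" --pt "0.6 0 -0.6 0 0 0 60"

```text
time: 21.45
tool_pos: [0.4546, -0.2459, 0.1951]
ee_rot: [3.141, -0.001, 2.866]
wrist_force: [-0.2, -0.5, -0.4]
width: 0.0603
finger_force: 0.0
```

Run:
```python
from h import *
b=snap("side"); t=snap("top")
cv2.imwrite("pics/f.png",np.hstack([cv2.resize(b[120:390,230:530],(445,400)),cv2.resize(t[150:290,180:480],(355,166)).copy() if 0 else cv2.resize(t[140:290,340:470],(347,400))])[:,:,::-1])
print(robot.find_in("vial","side")[:1],project("side",[.5128,-.2626,.032]))
```

```text
[{'extent': [374.7, 314.6, 13.6, 31.2], 'conf': 0.7}] [373.382134   314.28833507]
```

View pics/f.png

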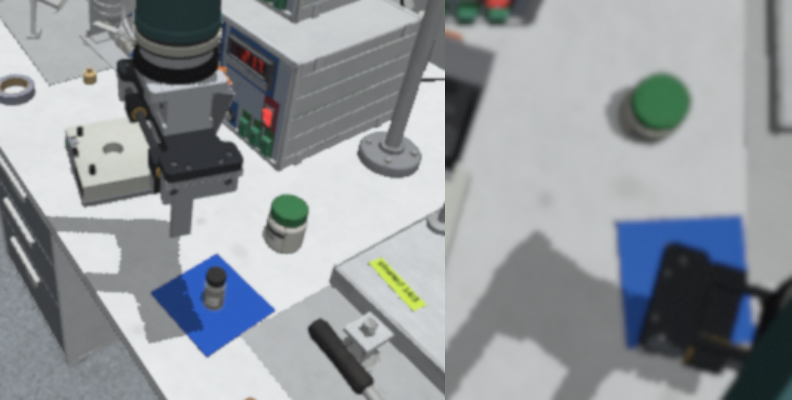

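The vial stands upright at the centre of the mat (side view crop 215,290). The jar, tape and weight haven't moved, and the gripper is clear.

```bash
python3 -c "
from bench import robot
print(robot.close_job())"
```

```text
the job is handed in; nothing more can be done
None
```

The job is handed in: the latch released cleanly, the hood is fully open, and the vial stands upright on the blue mat; the jar, tape and weight were not touched.

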